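# File spacer plates in the slanted slots of their own width

## Robot

A 7-joint arm with a two-finger parallel gripper is mounted at the origin on a cart in front of the work surface, level with it; the furniture and walls round the work are solid. World frame = base frame: x ahead of the robot, y to its left, z up, the work surface at z = 0. Lengths are in mm, angles in rad, forces in N, time in s.
With the tool pointing down it reaches from about 350 to 900 mm from the base axis. Payload 7.2 kg.
Tool frame: the origin (TCP) lies on the front face of the gripper's body, between the roots of the fingers; the fingertips stand 73 mm ahead of it and the grasp point (between the pads) lies 54 mm ahead of it; z points along the fingers, y is the line along which they close (so a half turn about z gives the same grasp; the last joint's range is limited). The gripper opens to 85 mm and grips with 20 to 120 N. Pads are 22 mm wide; open, the fingers measure 114 mm over their backs; the gripper's body (76 mm by 85 mm) begins 54 mm behind the grasp point. The pads swing forward as they close: fully open they stand 13 mm farther back than shut.
Start: joints at [1.237, 0.411, -0.013, 1.596, 0.006, 1.134, -0.082], TCP at [164.163, -603.056, 303.897] pointing down, gripper open.
Joint ranges: [-2.95, 2.95], [-0.29, 1.99], [-1.47, 1.44], [0.14, 2.54], [-1.03, 4.17], [0.13, 1.85], [-2.86, 2.86]. Speed limits (rad/s): [2.39, 2.39, 3.01, 3.01, 3.14, 3.14, 3.14].

## Interface

Orientations are given as [roll, pitch, yaw] about the fixed x, y, z axes, in that order (R = Rz(yaw) Ry(pitch) Rx(roll)).
In Python, from cell import env gives the robot as it stands.
- The arm moves only by the tool send_rows, never from a script. Its argument "commands" is a list of rows, each a list of 7 numbers: the finger opening in cm, from 0 to 8.54, then the shift along the world's x, y, z in cm, then the turn, a rotation vector about the world's x, y, z in rad. In form: [[grip, dx, dy, dz, rx, ry, rz], ...]. A call has exactly 10 rows; each row shifts and turns the commanded pose from where the row before left it; what a row does not reach is not made up. A row lasts 1/10 s, in which the tool goes at most 50 mm and 8.59 degrees, less where a joint would pass 70% of its speed; a pose out of reach is approached as far as the arm can. A call with a gripper value outside its range is refused whole. The fingers move at their own pace and stop on an object; "squeeze" is the grip in N (left out, the last holds). Time passes only in rows, so rows that do not move let the fingers close, or fill a call up. It gives the time, the measured TCP pose, the force, the opening and the grip force at its end, in the units of the state.
- env.read_state(): the state, without advancing time (a new reading comes with each control period).
- env.grab_frame(name): name is "side" or "top" or "wrist"; returns the picture (480x640x3 uint8, blue, green, red); there is no depth.
- env.camera_model(name): a dict with "vertical_fov" (degrees; the focal length in pixels is half the picture's height over the tangent of half this angle, whatever the lens; pixels are square), "cx", "cy" (the principal point, pixels), "position" and "orientation" of the camera in the world; the wrist camera has in their place "tool_from_camera" (4x4, takes a point from camera to tool coordinates, whose origin is the TCP and whose axes are the flange's). Camera axes: x right, y down, z forward; pixel columns grow to the right and rows downward; lengths in mm; the calibration is good to about 2 mm. A picture is of the moment at which its call begins: read the wrist's pose just before it. camera_model takes no time and is no camera call.
- env.close_job(): hands the job in; it is judged then, once.
The state is a dict: "time": time; "q": joint angles; "qvel": joint speeds; "effort": joint torques, N m; "eef_pos": TCP position; "orientation": TCP orientation; "contact_force": force on the tool from outside, world axes, zero at the start; "torque": the same for the moment, N m; "finger_gap": finger opening in mm; "grip_force": force on a finger pad.
Only numpy, scipy, OpenCV 4.12 (cv2) and the standard library are available. Lean on these libraries where they do the work, as an engineer would, in place of code of your own. Each camera call takes 0.05 s, during which the arm holds its last target. There are 200 camera calls.

## Task

Take the two white spacer plates, one thin and one thick, out of the stand on the right and slide each, the way up it stands, into the slanted rack slot on the left that fits its thickness: the thin one into the narrowest slot, the thick one into the middle-width slot, leaving the widest slot empty. Lower each plate until it stands fully home on the bottom of its slot before you let go, do not drop it in, and leave the things lying around where they are.

Things in the scene. Friction and masses are not known exactly. Their poses are not given: they have to be found in the camera images.
- thin_plate_foot (a point): centre of the lower end of the thin plain white plastic plate, 8 mm thick (x), 60 mm wide (y), 120 mm high (z, from this point to the top edge). It starts in one of the stand's two bays, leaning 22 degrees from vertical, top to the left as the robot sees it; pull it out along +z. In the slot either face may be in front.
- thick_plate_foot (a point): centre of the lower end of the thick plain white plastic plate, 15 mm thick (x), 60 mm wide (y), 120 mm high (z, from this point to the top edge). It starts in one of the stand's two bays, leaning 22 degrees from vertical, top to the left as the robot sees it; pull it out along +z. In the slot either face may be in front.
- thin_plate: the thin plate as a whole, 60 to 100 g; origin on the lower edge, on the face that rests on the stand (4 mm along -x from its foot point); axes as the foot point
- thick_plate: the thick plate as a whole, 110 to 190 g; origin on the lower edge, on the face that rests on the stand (7.5 mm along -x from its foot point); axes as the foot point
- narrow_slot: the narrowest of the rack's three slots, 10.5 mm wide (x), 65 mm long (y), 55 mm deep, closed at ends and bottom; fixed. Origin: middle of the slot's floor. z runs up along the slot and out of its mouth, leaning 28 degrees from vertical to the right and a little away as the robot sees it; x across the slot (left and up), y along the rack. The mouth is 55 mm along +z, its flared long-side lips end 65 mm along +z.
- middle_slot: the middle-width of the rack's three slots, 17.5 mm wide (x), 65 mm long (y), 55 mm deep, closed at ends and bottom; fixed. Origin: middle of the slot's floor. z runs up along the slot and out of its mouth, leaning 28 degrees from vertical to the right and a little away as the robot sees it; x across the slot (left and up), y along the rack. The mouth is 55 mm along +z, its flared long-side lips end 65 mm along +z.
- wide_slot: the widest of the rack's three slots, 24.5 mm wide (x), 65 mm long (y), 55 mm deep, closed at ends and bottom; fixed. Origin: middle of the slot's floor. z runs up along the slot and out of its mouth, leaning 28 degrees from vertical to the right and a little away as the robot sees it; x across the slot (left and up), y along the rack. The mouth is 55 mm along +z, its flared long-side lips end 65 mm along +z. Stays empty.
- rack: steel base, 110x246x8 mm, fixed on the left table, origin under its centre; carries the three slanted pockets side by side along its y, 78 mm apart (its y points roughly towards the robot), in an order that varies
- stand: fixed steel stand on the right, base 110x144 mm, origin under its bays; two side-by-side bays 70 mm apart along its y (y points roughly away from the robot). A plate leans with its left face on a sheet that reaches 49 mm up the plate; its foot is on a ledge between 36 mm high dividers, so the upper 65 mm of both its faces are free
- tape_roll: roll of brown packing tape lying flat, 104 mm across, 48 mm high, origin under its centre; a bystander
- spanner: flat steel spanner, 165 mm long, origin under its centre; a bystander
- brush: blue hand brush on its bristles, 156x51x50 mm, origin under its centre; a bystander
- marker: marker pen with blue and white barrel lying down, 134 mm long, 19 mm high, origin under its centre; a bystander

How it is judged:
By the outcome, as a careful person would: the job done as asked, in the order asked, and still so for the second after the job is handed in, with the robot touching nothing.
It also fails if it takes over 64 s, if anything falls off the work surface, if the arm or the gripper's body presses on something with over 40 N, if the wrist force passes 120 N, or if a joint passes its speed limit or range.

## Working session

There is one attempt and no reset: what is moved stays moved. The work goes in short steps, Python scripts to look and compute and a tool call to move; the robot and the scene stay as the last step left them, time stands still between calls to the robot, and variables do not carry over. Pictures are saved under pics/ and viewed, at most 10 in all, crops included, and the job is handed in when it is done.

Besides the shell and the picture viewer there is one more tool, called after "Emit:" in YAML: its name, and indented under it one key for each argument. send_rows: Moves the arm, as the interface text tells. Its arguments: {"type":"object","properties":{"commands":{"type":"array"},"squeeze":{"type":"number"}},"required":["commands"]}

```bash
mkdir -p pics; ls; cat > h.py <<'E'
import numpy as np,cv2
from scipy.spatial.transform import Rotation as R
from cell import env
E
python3 - <<'E'
from h import *
s=env.read_state(); print(s)
for n in("side","top","wrist"):
    cv2.imwrite(f"pics/{n}0.png",env.grab_frame(n)); print(n,env.camera_model(n))
E
```

```text
pics
{'time': 0.0, 'q': array([ 1.2367979 ,  0.41190758, -0.0127272 ,  1.59706085,  0.00557494,
        1.13430334, -0.08217155]), 'qvel': array([-3.55265507e-04, -4.40223888e-04, -6.93774883e-06, -1.92420218e-04,
        1.61569849e-03, -9.14490112e-05,  9.82892564e-04]), 'effort': array([ 1.35682003e-03, -6.00621557e+01,  6.82654940e-01, -2.99418157e+01,
        1.36940819e-02,  1.05058320e-02,  6.69950495e-06]), 'eef_pos': array([ 164.05421388, -602.68202082,  303.04122372]), 'orientation': array([-3.13995102e+00,  8.80674016e-05,  2.65854973e-01]), 'contact_force': array([-0.49790206,  0.67490063, -0.1164975 ]), 'torque': array([-0.00199132,  0.02211377, -0.06357674]), 'grip_force': 0.0, 'finger_gap': 85.43352931752997}
side {'vertical_fov': 45.86553401372204, 'cx': 331.6564407825591, 'cy': 240.97224339431753, 'position': array([ 454.73470754, 1594.36147822,  619.02062566]), 'orientation': array([-1.93705142,  0.01868777, -3.1087033 ])}
top {'vertical_fov': 51.82745824383281, 'cx': 323.13863703237666, 'cy': 237.62544674006097, 'position': array([ 476.24974402,  157.46244047, 1227.76104208]), 'orientation': array([-3.09533722,  0.009203  , -1.5859976 ])}
wrist {'vertical_fov': 67.89849961526853, 'cx': 320.78463156484406, 'cy': 236.56205890388284, 'tool_from_camera': array([[-5.52393820e-04, -9.54924928e-01, -2.96846890e-01,
         7.55898243e+01],
       [ 9.99999846e-01, -5.43473899e-04, -1.12573052e-04,
        -2.29487916e-01],
       [-5.38297234e-05, -2.96846906e-01,  9.54925082e-01,
        -6.98595529e+01],
       [ 0.00000000e+00,  0.00000000e+00,  0.00000000e+00,
         1.00000000e+00]])}
```

View pics/top0.png

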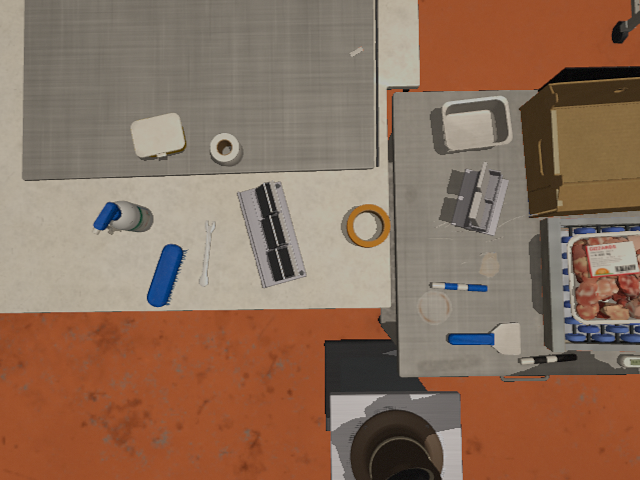

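View pics/side0.png

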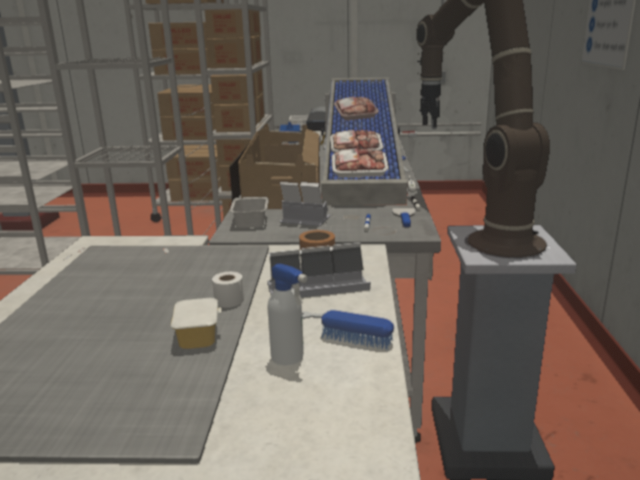

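Top view: rack (3 dark slots) around (270,235), stand with two plates around (475,200), tape (367,226), spanner (207,253), brush (167,275). Side view: plates near (300,200), rack near (318,270).

```bash
python3 - <<'E'
import cv2,numpy as np
t=cv2.imread('pics/top0.png');s=cv2.imread('pics/side0.png')
r=lambda i,x,y,w,h,k:cv2.resize(i[y:y+h,x:x+w],None,fx=k,fy=k,interpolation=cv2.INTER_CUBIC)
a=np.hstack([r(t,230,175,80,120,5),r(t,435,140,80,120,5)])
cv2.imwrite('pics/c1.png',a)
E
```

```text
(no output)
```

View pics/c1.png

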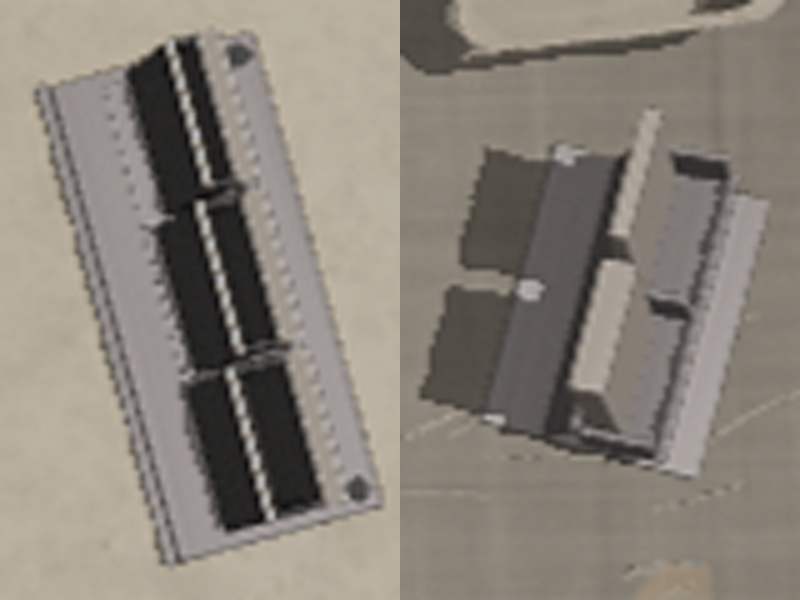

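The crop shows the thin plate in the far bay (top edge crop (650,110)-(620,240)) and the thick plate in the near bay (crop (620,265)-(585,390)). The rack slots appear to go narrow (far), middle, then wide (near).

```bash
cat >> h.py <<'E'
def ray(name,uv,pose=None):
    m=env.camera_model(name) if isinstance(name,str) else name
    f=240/np.tan(np.radians(m['vertical_fov'])/2)
    d=np.array([(uv[0]-m['cx'])/f,(uv[1]-m['cy'])/f,1.])
    if pose is None: p=np.array(m['position']);Q=R.from_euler('xyz',m['orientation']).as_matrix()
    else:
        Rt=R.from_euler('xyz',pose[1]).as_matrix();T=np.array(m['tool_from_camera'])
        p=Rt@T[:3,3]+pose[0];Q=Rt@T[:3,:3]
    d=Q@d; return p,d/np.linalg.norm(d)
def proj(name,X,pose=None):
    m=env.camera_model(name) if isinstance(name,str) else name
    f=240/np.tan(np.radians(m['vertical_fov'])/2)
    if pose is None: p=np.array(m['position']);Q=R.from_euler('xyz',m['orientation']).as_matrix()
    else:
        Rt=R.from_euler('xyz',pose[1]).as_matrix();T=np.array(m['tool_from_camera'])
        p=Rt@T[:3,3]+pose[0];Q=Rt@T[:3,:3]
    c=(np.atleast_2d(X)-p)@Q
    return np.c_[m['cx']+f*c[:,0]/c[:,2],m['cy']+f*c[:,1]/c[:,2]]
def onz(name,uv,z,pose=None):
    p,d=ray(name,uv,pose); return p+d*(z-p[2])/d[2]
def tri(rs):
    A=sum(np.eye(3)-np.outer(d,d) for p,d in rs);b=sum((np.eye(3)-np.outer(d,d))@p for p,d in rs)
    X=np.linalg.solve(A,b); return X,[np.linalg.norm(np.cross(X-p,d)) for p,d in rs]
E
python3 - <<'E'
from h import *
c=lambda x,y:(230+x/5,175+y/5); s=lambda x,y:(435+(x-400)/5,140+y/5)
for n,u,z in [('rackcorners',c(38,88),8),('',c(165,563),8),('',c(382,505),8),('',c(255,35),8),('standR',s(768,197),3),('',s(697,475),3),
 ('thin far top',s(655,110),120),('thin near',s(622,235),120),('thick far',s(620,262),120),('thick near',s(585,390),120),('robot base',(396,455),300)]:
    print(n,onz('top',u,z).round())
E
```

```text
rackcorners [648. 379.   8.]
 [412. 318.   8.]
 [439. 211.   8.]
 [673. 271.   8.]
standR [ 671. -296.    3.]
 [ 533. -256.    3.]
thin far top [ 693. -203.  120.]
thin near [ 636. -186.  120.]
thick far [ 624. -185.  120.]
thick near [ 567. -168.  120.]
robot base [117.  37. 300.]
```

Emit:
send_rows:
  commands:
    - [8.5,3,2.8,0.8,0,0,-0.05]
    - [8.5,3,2.8,0.8,0,0,-0.05]
    - [8.5,3,2.8,0.8,0,0,-0.05]
    - [8.5,3,2.8,0.8,0,0,-0.05]
    - [8.5,3,2.8,0.8,0,0,-0.05]
    - [8.5,3,2.8,0.8,0,0,-0.05]
    - [8.5,3,2.8,0.8,0,0,-0.05]
    - [8.5,3,2.8,0.8,0,0,-0.05]
    - [8.5,3,2.8,0,0,0,-0.05]
    - [8.5,3,2.8,0,0,0,-0.05]

```text
time: 1.15
eef_pos: [465.2, -321.8, 368.1]
orientation: [3.141, -0.0, -0.236]
contact_force: [0.7, -0.0, 0.6]
finger_gap: 85.5
grip_force: 0.0
```

Emit:
send_rows:
  commands:
    - [8.5,2,1.6,0,0,0,-0.02]
    - [8.5,2,1.6,0,0,0,-0.02]
    - [8.5,2,1.6,0,0,0,-0.01]
    - [8.5,2,1.6,0,0,0,0]
    - [8.5,2,1.6,0,0,0,0]
    - [8.5,2,1.6,0,0,0,0]
    - [8.5,2,1.6,0,0,0,0]
    - [8.5,2,1.6,0,0,0,0]
    - [8.5,0,0,0,0,0,0]
    - [8.5,0,0,0,0,0,0]

```text
time: 2.15
eef_pos: [624.2, -194.7, 367.2]
orientation: [3.141, 0.001, -0.283]
contact_force: [0.3, 0.4, -0.1]
finger_gap: 85.1
grip_force: 0.0
```

```bash
python3 - <<'E'
from h import *
import json
s=env.read_state(); print({k:np.round(s[k],3) for k in('time','q','eef_pos','orientation')})
im=env.grab_frame('wrist');cv2.imwrite('pics/w1raw.png',im)
json.dump([list(s['eef_pos']),list(s['orientation'])],open('w1.json','w'))
for n,X in [('thinN',(636,-186,120)),('thickN',(567,-168,120)),('base',(671,-296,3)),('base',(533,-256,3))]:print(n,proj('wrist',X,(s['eef_pos'],s['orientation'])).round())
E
```

```text
{'time': np.float64(2.15), 'q': array([ 0.352,  0.429, -0.182,  1.423,  0.078,  1.298, -1.688]), 'eef_pos': array([ 624.181, -194.653,  367.208]), 'orientation': array([ 3.141e+00,  1.000e-03, -2.830e-01])}
thinN [[308. 202.]]
thickN [[311. 275.]]
base [[393. 127.]]
base [[386. 244.]]
```

View pics/w1raw.png

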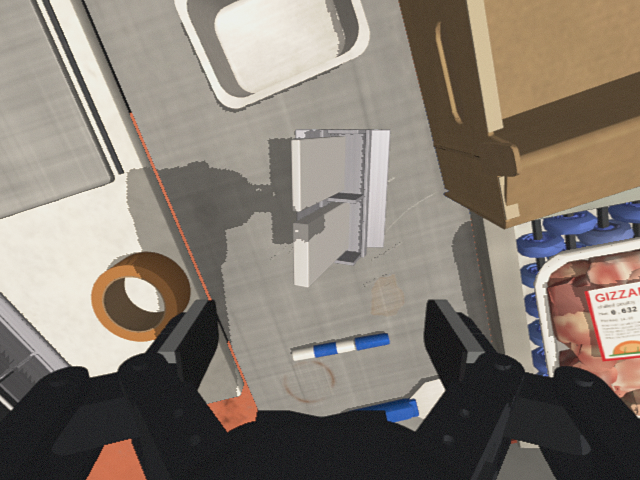

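Wrist view: the thin plate top edge is at about (297,140)-(297,208), the thick plate's at about (298,228)-(298,285). I'll enlarge it.

```bash
python3 - <<'E'
import cv2,numpy as np
w=cv2.imread('pics/w1raw.png');t=cv2.imread('pics/top0.png')
r=lambda i,x,y,w,h,k:cv2.resize(i[y:y+h,x:x+w],None,fx=k,fy=k,interpolation=cv2.INTER_LINEAR)
cv2.imwrite('pics/c2.png',np.hstack([r(w,280,122,72,120,5)[:600,:],r(w,280,190,72,120,5)[:600,:]]))
E
```

```text
(no output)
```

View pics/c2.png

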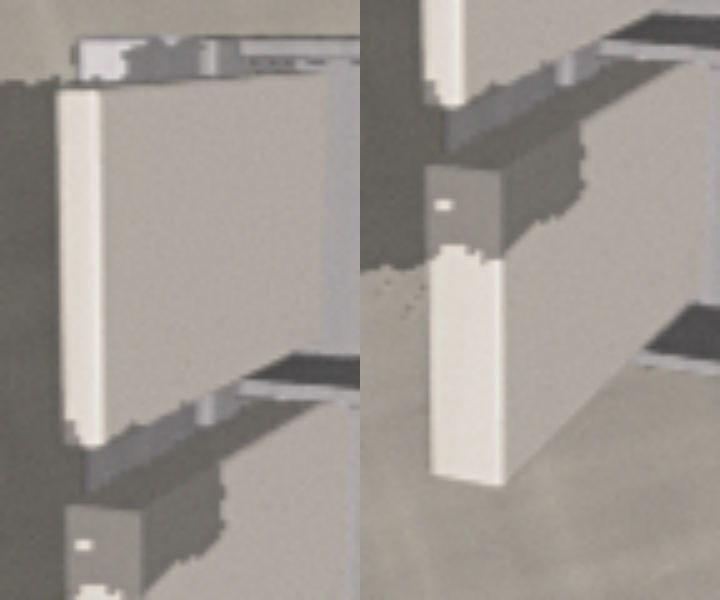

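```bash
cat >> h.py <<'E'
def frame(yaw,lean,d):  # y axis heading yaw; z leans by lean; d: +1 left of y / -1 right of y
    y=np.array([np.cos(yaw),np.sin(yaw),0]);l=np.array([-np.sin(yaw),np.cos(yaw),0])*d
    z=np.sin(lean)*l+np.cos(lean)*np.array([0,0,1]);return np.c_[np.cross(y,z),y,z]
E
cat > fit.py <<'E'
from h import *
import json
from scipy.optimize import least_squares
w1=json.load(open('w1.json'));MW=env.camera_model('wrist');MT=env.camera_model('top')
s=lambda x,y:(435+(x-400)/5,140+y/5); a=lambda x,y:(280+x/5,122+y/5); b=lambda x,y:(280+(x-360)/5,190+y/5)
# order farL farR nearL nearR
D={'thin':(8,[a(57,90),a(100,90),a(66,445),a(103,445)],[s(645,108),s(662,112),s(610,232),s(632,238)]),
'thick':(15,[b(427,165),b(501,170),b(431,475),b(504,486)],[s(607,258),s(634,264),s(570,388),s(600,392)])}
for n,(t,W,T) in D.items():
    W=np.array(W);T=np.array(T)
    for i in range(4):
        X,e=tri([ray(MW,W[i],w1),ray(MT,T[i])]);print(n,X.round(1),np.round(e,1))
    C=np.array([(-t/2,30,120),(t/2,30,120),(-t/2,-30,120),(t/2,-30,120)])
    def f(p):
        X=C@frame(p[3],np.radians(22),1).T+p[:3]
        return np.r_[(proj(MW,X,w1)-W).ravel(),(proj(MT,X)-T).ravel()]
    q=least_squares(f,[620,-220,20,-.28]);print(n,q.x.round(3),np.abs(q.fun).max().round(2),q.fun.round(1))
E
python3 fit.py
```

```text
thin [ 691.  -190.8  141.1] [1.7 1.7]
thin [ 688.9 -197.6  142.5] [1.9 1.9]
thin [ 635.5 -174.2  140. ] [1. 1.]
thin [ 633.3 -181.7  143.6] [2.5 2.5]
thin [ 6.50424e+02 -2.28346e+02  2.81960e+01 -2.85000e-01] 1.76 [ 0.3 -0.6  0.7 -0.5  0.1  0.6  1.1  1.5 -1.2 -1.3 -0.9 -1.5 -1.  -0.1
 -1.8 -0.7]
thick [ 624.6 -171.8  140.2] [2. 2.]
thick [ 621.1 -183.6  141.5] [1.3 1.3]
thick [ 567.5 -154.5  137.3] [2. 2.]
thick [ 564.4 -166.9  142. ] [1.1 1.1]
thick [ 5.82337e+02 -2.11447e+02  2.82060e+01 -2.88000e-01] 1.84 [-0.  -0.6  0.9  0.2  0.4  0.3  0.7  0.9 -1.8 -1.  -0.4 -0.8 -1.4 -0.9
 -0.5 -0.3]
```

```bash
cat >> h.py <<'E'
def delta(p,M,p0=None,M0=None):
    s=env.read_state()
    p0=s['eef_pos'] if p0 is None else p0; M0=R.from_euler('xyz',s['orientation']).as_matrix() if M0 is None else M0
    return ((np.array(p)-p0)/10).round(2),R.from_matrix(M@M0.T).as_rotvec().round(4)
def rackM(yaw=np.arctan2(-.247,-.969),lean=np.radians(28)): # tool frame when plate in slot
    F=frame(yaw,lean,1);return np.c_[-F[:,1],-F[:,0],-F[:,2]]
def standM(yaw=-.286,lean=np.radians(22)):
    F=frame(yaw,lean,1);return np.c_[F[:,1],F[:,0],-F[:,2]]
E
python3 - <<'E'
from h import *
print(rackM().round(3)); print(standM().round(3))
print(delta((572,171,300),rackM()))
E
```

```text
[[ 0.969  0.218 -0.116]
 [ 0.247 -0.856  0.455]
 [-0.    -0.469 -0.883]]
[[ 0.959 -0.262 -0.106]
 [-0.282 -0.89  -0.359]
 [ 0.     0.375 -0.927]]
(array([-5.17, 36.66, -6.74]), array([ 0.4951, -0.0097,  0.5231]))
```

Emit:
send_rows:
  commands:
    - [8.5,-0.5,3.7,-0.6,0.0495,-0.001,0.0523]
    - [8.5,-0.5,3.7,-0.6,0.0495,-0.001,0.0523]
    - [8.5,-0.5,3.7,-0.6,0.0495,-0.001,0.0523]
    - [8.5,-0.5,3.7,-0.6,0.0495,-0.001,0.0523]
    - [8.5,-0.5,3.7,-0.7,0.0495,-0.001,0.0523]
    - [8.5,-0.5,3.7,-0.7,0.0495,-0.001,0.0523]
    - [8.5,-0.5,3.7,-0.7,0.0495,-0.001,0.0523]
    - [8.5,-0.5,3.7,-0.7,0.0495,-0.001,0.0523]
    - [8.5,-0.5,3.5,-0.7,0.0495,-0.001,0.0523]
    - [8.5,-0.5,3.5,-0.7,0.0495,-0.001,0.0523]

```text
time: 3.2
eef_pos: [573.9, 170.6, 301.9]
orientation: [-2.652, -0.002, 0.249]
contact_force: [0.6, -0.6, -0.6]
finger_gap: 85.1
grip_force: 0.0
```

Emit:
send_rows:
  commands:
    - [8.5,0,0,0,0,0,0]
    - [8.5,0,0,0,0,0,0]
    - [8.5,0,0,0,0,0,0]
    - [8.5,0,0,0,0,0,0]
    - [8.5,0,0,0,0,0,0]
    - [8.5,0,0,0,0,0,0]
    - [8.5,0,0,0,0,0,0]
    - [8.5,0,0,0,0,0,0]
    - [8.5,0,0,0,0,0,0]
    - [8.5,0,0,0,0,0,0]

```text
time: 4.2
eef_pos: [574.1, 171.0, 301.9]
orientation: [-2.652, -0.001, 0.249]
contact_force: [-0.4, -0.4, 0.8]
finger_gap: 84.7
grip_force: 0.0
```

```bash
python3 - <<'E'
from h import *
import json
s=env.read_state(); print({k:np.round(s[k],3) for k in('time','q','eef_pos','orientation')})
im=env.grab_frame('wrist');cv2.imwrite('pics/w2raw.png',im)
json.dump([list(s['eef_pos']),list(s['orientation'])],open('w2.json','w'))
E
```

```text
{'time': np.float64(4.2), 'q': array([ 0.231,  0.468, -0.529,  1.653, -0.294,  1.094, -1.433]), 'eef_pos': array([574.137, 170.981, 301.869]), 'orientation': array([-2.652e+00, -1.000e-03,  2.490e-01])}
```

View pics/w2raw.png

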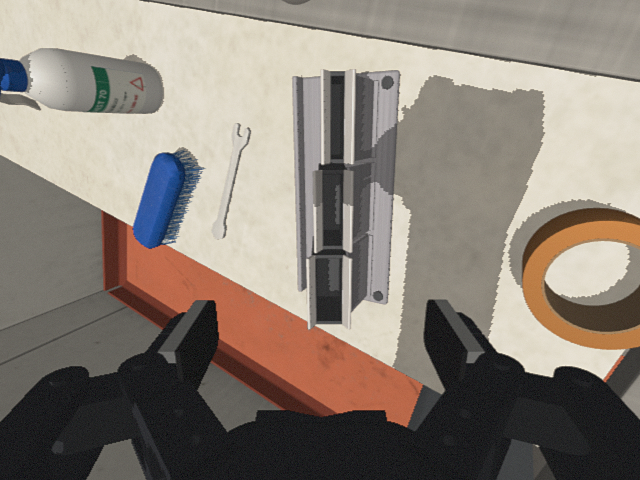

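The wrist view shows the slots looking down their axes: far (335,115), middle (332,210) and near/widest (328,290). I'll enlarge the far and middle slots.

```bash
python3 - <<'E'
import cv2,numpy as np
w=cv2.imread('pics/w2raw.png')
r=lambda i,x,y,w,h,k:cv2.resize(i[y:y+h,x:x+w],None,fx=k,fy=k,interpolation=cv2.INTER_LINEAR)
c=np.hstack([r(w,300,60,80,120,5),r(w,300,150,80,120,5)]);c=np.clip(255*(c/255.)**.6,0,255).astype('uint8')
cv2.imwrite('pics/c3.png',c)
E
```

```text
(no output)
```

View pics/c3.png

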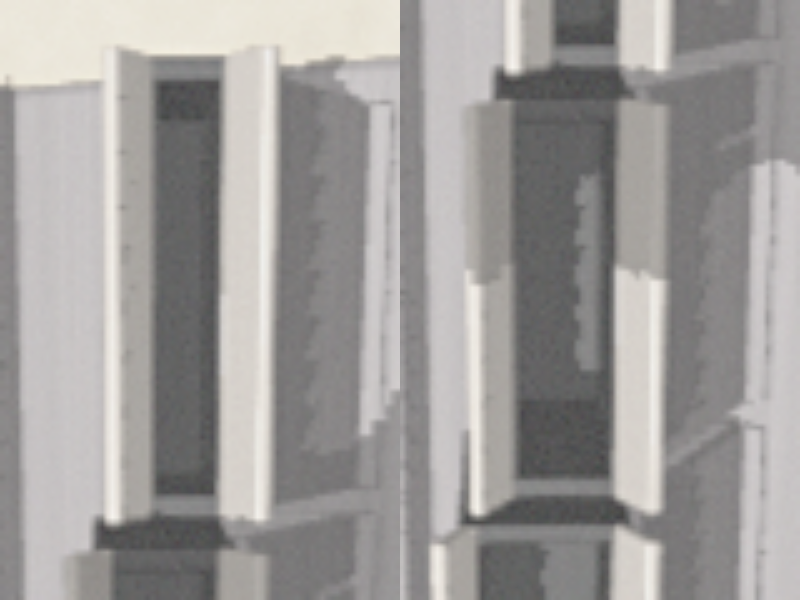

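Emit:
send_rows:
  commands:
    - [8.5,-1,-2,0,0,0,0]
    - [8.5,-1,-2,0,0,0,0]
    - [8.5,-1,-2,0,0,0,0]
    - [8.5,-1,-2,0,0,0,0]
    - [8.5,-1,0,0,0,0,0]
    - [8.5,0,0,0,0,0,0]
    - [8.5,0,0,0,0,0,0]
    - [8.5,0,0,0,0,0,0]
    - [8.5,0,0,0,0,0,0]
    - [8.5,0,0,0,0,0,0]

```text
time: 5.25
eef_pos: [524.3, 91.5, 301.8]
orientation: [-2.652, -0.001, 0.25]
contact_force: [0.3, 0.2, 0.5]
finger_gap: 84.7
grip_force: 0.0
```

```bash
python3 - <<'E'
from h import *
import json
s=env.read_state(); print(s['time'],s['eef_pos'])
w=env.grab_frame('wrist');cv2.imwrite('pics/w3raw.png',w)
P=(s['eef_pos'],s['orientation']);json.dump([list(P[0]),list(P[1])],open('w3.json','w'))
u=proj('wrist',np.array([onz('wrist',(335,115),75,json.load(open('w2.json'))),onz('wrist',(332,210),75,json.load(open('w2.json')))]),P).round().astype(int);print(u)
r=lambda i,x,y,w,h,k:cv2.resize(i[y:y+h,x:x+w],None,fx=k,fy=k,interpolation=cv2.INTER_LINEAR)
o=[(a[0]-40,max(a[1]-60,0)) for a in u];print(o)
c=np.hstack([r(w,*q,80,120,5) for q in o]);c=np.clip(255*(c/255.)**.6,0,255).astype('uint8')
cv2.imwrite('pics/c4.png',c)
E
```

```text
5.25 [524.32840002  91.46116909 301.83821221]
[[270  34]
 [271 133]]
[(np.int64(230), 0), (np.int64(231), np.int64(73))]
```

View pics/c4.png

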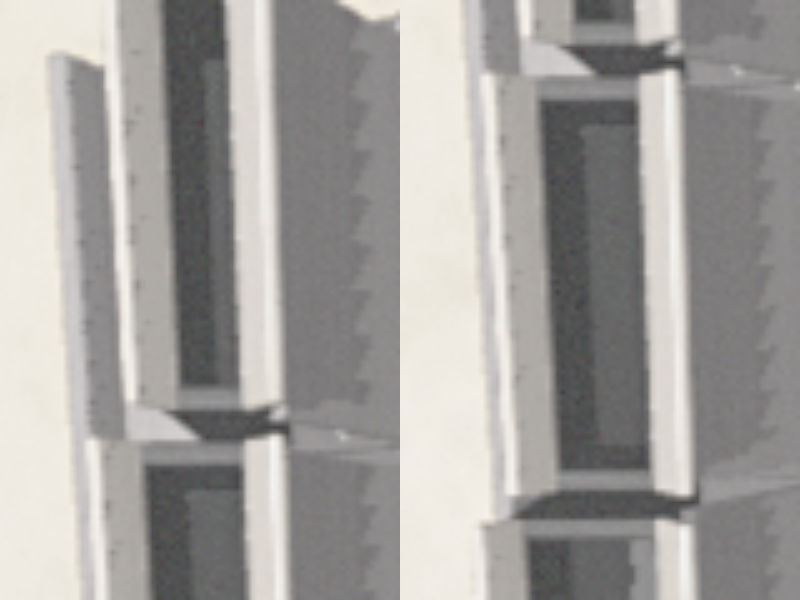

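```bash
cat > fit2.py <<'E'
from h import *
import json
from scipy.optimize import least_squares
w2=json.load(open('w2.json'));w3=json.load(open('w3.json'));M=env.camera_model('wrist')
A2=lambda x,y:(300+x/5,60+y/5);B2=lambda x,y:(300+(x-400)/5,150+y/5)
A3=lambda x,y:(230+x/5,y/5);B3=lambda x,y:(231+(x-400)/5,73+y/5)
def C(w,sx,sy):return (sx*w/2,sy*32.5,55)
# far = -y ; left=+x
O=[(w2,'n',C(10.5,1,-1),A2(156,80)),(w2,'n',C(10.5,-1,-1),A2(220,80)),(w2,'n',C(10.5,1,1),A2(152,495)),(w2,'n',C(10.5,-1,1),A2(217,495)),
(w2,'m',C(17.5,1,-1),B2(512,122)),(w2,'m',C(17.5,-1,-1),B2(612,122)),(w2,'m',C(17.5,1,1),B2(516,480)),(w2,'m',C(17.5,-1,1),B2(612,480)),
(w3,'n',C(10.5,1,1),A3(179,386)),(w3,'n',C(10.5,-1,1),A3(241,386)),
(w3,'m',C(17.5,1,-1),B3(541,99)),(w3,'m',C(17.5,-1,-1),B3(638,99)),(w3,'m',C(17.5,1,1),B3(558,469)),(w3,'m',C(17.5,-1,1),B3(650,469))]
def run(lean,use='nm'):
    def f(p):
        F=frame(p[3],lean,1);r=[]
        for w,s,c,u in O:
            if s not in use: continue
            X=p[:3]+F@c-(78*F[:,1] if s=='n' else 0); r.append(proj(M,X,w)[0]-u)
        return np.ravel(r)
    return least_squares(f,[540,300,20,-2.89])
for u in('nm','n','m'):
    q=run(np.radians(28),u);print(u,q.x.round(3),q.fun.round(1).tolist())
q=run(np.radians(28));F=frame(q.x[3],np.radians(28),1);print('narrow floor',(q.x[:3]-78*F[:,1]).round(1),'mid',q.x[:3].round(1),F.round(3).tolist())
X=tri([ray(M,O[2][3],w2),ray(M,O[8][3],w3)]);print(X);X=tri([ray(M,O[6][3],w2),ray(M,O[12][3],w3)]);print(X)
E
python3 fit2.py
```

```text
nm [546.099 296.882  35.646  -2.914] [0.1, -0.1, 0.4, 0.2, -1.3, -0.0, -2.0, 0.2, 2.3, -0.2, 2.5, 0.2, -0.1, -0.7, -0.3, -0.4, -1.9, -0.2, -2.4, 0.1, 1.2, 0.0, 1.5, 0.5, -0.0, 0.0, 0.1, 0.4]
n [546.025 294.497  34.102  -2.885] [-0.1, 0.2, 0.2, 0.1, 0.5, -0.1, -0.2, -0.2, 0.0, -0.0, -0.4, -0.1]
m [545.281 297.17   36.351  -2.884] [0.4, -0.0, 0.6, -0.2, 0.0, -0.2, -0.1, -0.4, -0.7, 0.2, -0.4, 0.1, -0.0, 0.3, 0.1, 0.2]
narrow floor [622.1 314.5  35.6] mid [546.1 296.9  35.6] [[-0.199, -0.974, 0.106], [0.86, -0.225, -0.457], [0.469, 0.0, 0.883]]
(array([595.21261522, 286.19330156,  84.48834504]), [np.float64(0.18524589333068212), np.float64(0.18524589333076988)])
(array([518.92947705, 270.81687401,  90.03545671]), [np.float64(0.17330703649511608), np.float64(0.17330703649531903)])
```

```bash
cat >> h.py <<'E'
SY=-.286;RY=-2.885
thin=np.array([650.4,-228.3,28.2]);thick=np.array([582.3,-211.4,28.2])
nar=np.array([621.5,314.3,34.1]);mid=np.array([545.3,297.2,36.35])
SM=standM(SY);RM=rackM(RY)
sz=-SM[:,2];rz=-RM[:,2]
def st(k=('time','eef_pos','contact_force','finger_gap','grip_force')):
    s=env.read_state();print({x:np.round(s[x],2).tolist() for x in k})
E
python3 - <<'E'
from h import *
print(sz,rz); print((thin+229*sz), delta(thin+229*sz,SM))
E
```

```text
[0.10568288 0.35939008 0.92718385] [ 0.11914542 -0.45410122  0.88294759]
[ 674.60137904 -145.99967182  240.5251027 ] (array([ 15.03, -23.73,  -6.13]), array([-0.8833,  0.0172, -0.5016]))
```

Emit:
send_rows:
  commands:
    - [6,1.5,-2.4,-0.3,-0.0883,0.0017,-0.0502]
    - [6,1.5,-2.4,-0.3,-0.0883,0.0017,-0.0502]
    - [6,1.5,-2.4,-0.6,-0.0883,0.0017,-0.0502]
    - [6,1.5,-2.4,-0.6,-0.0883,0.0017,-0.0502]
    - [6,1.5,-2.4,-0.6,-0.0883,0.0017,-0.0502]
    - [6,1.5,-2.4,-0.6,-0.0883,0.0017,-0.0502]
    - [6,1.5,-2.4,-0.6,-0.0883,0.0017,-0.0502]
    - [6,1.5,-2.4,-0.8,-0.0883,0.0017,-0.0502]
    - [6,1.5,-2.3,-0.8,-0.0883,0.0017,-0.0502]
    - [6,1.5,-2.2,-0.9,-0.0883,0.0017,-0.0502]

```text
time: 6.3
eef_pos: [675.0, -146.8, 241.0]
orientation: [2.754, -0.003, -0.288]
contact_force: [0.4, -0.6, -0.8]
finger_gap: 60.1
grip_force: 0.0
```

```bash
python3 - <<'E'
from h import *
st(('time','q','eef_pos','orientation')); print(delta(thin+149*sz,SM))
E
```

```text
{'time': 6.3, 'q': [0.03, 0.62, -0.06, 1.46, 0.43, 1.22, -2.06], 'eef_pos': [675.0, -146.76, 240.97], 'orientation': [2.75, -0.0, -0.29]}
(array([-0.89, -2.8 , -7.46]), array([0.0038, 0.0018, 0.0024]))
```

Emit:
send_rows:
  commands:
    - [6,-0.15,-0.5,-1.3,0.0038,0.0018,0.0024]
    - [6,-0.15,-0.5,-1.3,0,0,0]
    - [6,-0.15,-0.5,-1.3,0,0,0]
    - [6,-0.15,-0.5,-1.3,0,0,0]
    - [6,-0.15,-0.4,-1.2,0,0,0]
    - [6,-0.15,-0.4,-1.06,0,0,0]
    - [6,0,0,0,0,0,0]
    - [3,0,0,0,0,0,0]
    - [1.5,0,0,0,0,0,0]
    - [1.2,0,0,0,0,0,0]
  squeeze: 40

```text
time: 7.3
eef_pos: [665.6, -173.7, 167.0]
orientation: [2.761, 0.001, -0.284]
contact_force: [-0.5, -0.2, -0.0]
finger_gap: 16.7
grip_force: 0.0
```

Emit:
send_rows:
  commands:
    - [0.6,0,0,0,0,0,0]
    - [0.4,0,0,0,0,0,0]
    - [0.4,0,0,0,0,0,0]
    - [0.4,0,0,0,0,0,0]
    - [0.4,0,0,0,0,0,0]
    - [0.4,0,0,0,0,0,0]
    - [0.4,0,0,0,0,0,0]
    - [0.4,0,0,0,0,0,0]
    - [0.4,0,0,0,0,0,0]
    - [0.4,0,0,0,0,0,0]

```text
time: 8.3
eef_pos: [665.7, -173.6, 166.9]
orientation: [2.762, 0.001, -0.284]
contact_force: [1.0, 2.4, 5.8]
finger_gap: 7.9
grip_force: 39.8
```

```bash
python3 - <<'E'
from h import *
st(); print(delta(thin+149*sz,SM),(80*sz/10)); 
E
```

```text
{'time': 8.3, 'eef_pos': [665.67, -173.56, 166.91], 'contact_force': [0.97, 2.37, 5.78], 'finger_gap': 7.89, 'grip_force': 39.81}
(array([ 0.05, -0.12, -0.06]), array([-0.004 ,  0.0003, -0.0024])) [0.84546302 2.87512063 7.41747084]
```

```bash
python3 - <<'E'
from h import *
s=env.read_state();p0=s['eef_pos']; print(sz*12, p0+120*sz)
M0=R.from_euler('xyz',s['orientation']).as_matrix()
print(delta(nar+270*rz,RM,p0+120*sz,M0),nar+270*rz)
exec(open('fit.py').read().split('for n,(t')[0])
for n,(t,W,T) in D.items():
    W=np.array(W);C=np.array([(-t/2,30,120),(t/2,30,120),(-t/2,-30,120),(t/2,-30,120)])
    f=lambda p:(proj(MW,C@frame(SY,np.radians(22),1).T+p,w1)-W).ravel()
    q=least_squares(f,[620,-220,20]);F=frame(SY,np.radians(22),1);print(n,q.x.round(1),((q.x-(thin if n=='thin' else thick))@F).round(2),q.fun.round(1))
print(((s['eef_pos']-thin)@F).round(2))
E
```

```text
[ 1.26819453  4.31268095 11.12620625] [ 678.34708718 -130.43634185  278.17497095]
(array([-2.47, 32.21, -0.57]), array([ 0.8787, -0.0127,  0.5051])) [653.66926419 191.69267106 272.49585007]
thin [ 649.9 -227.2   21.1] [-3.49 -0.79 -6.23] [-0.1 -0.1  0.   0.1 -0.4 -0.4  0.5  0.4]
thick [ 581.2 -210.4   23.9] [-2.2  -1.33 -3.72] [-0.5 -0.3  0.3  0.4  0.1 -0.3  0.2  0.2]Traceback (most recent call last):
  File "<stdin>", line 10, in <module>
TypeError: 'function' object is not subscriptable
```

Emit:
send_rows:
  commands:
    - [0.4,0.16,0.54,1.39,0,0,0]
    - [0.4,0.32,1.08,2.78,0,0,0]
    - [0.4,0.32,1.08,2.78,0,0,0]
    - [0.4,0.32,1.08,2.78,0,0,0]
    - [0.4,0.16,0.54,1.39,0,0,0]
    - [0.4,-0.1,1.6,0,0.044,-0.0006,0.0253]
    - [0.4,-0.25,3.2,0,0.0879,-0.0013,0.0505]
    - [0.4,-0.25,3.2,0,0.0879,-0.0013,0.0505]
    - [0.4,-0.25,3.2,0,0.0879,-0.0013,0.0505]
    - [0.4,-0.25,3.2,0,0.0879,-0.0013,0.0505]

```text
time: 9.3
eef_pos: [666.4, 14.0, 277.4]
orientation: [-3.129, 0.062, -0.04]
contact_force: [0.9, -0.3, -0.5]
finger_gap: 7.2
grip_force: 39.0
```

Emit:
send_rows:
  commands:
    - [0.4,-0.25,3.2,0,0.0879,-0.0013,0.0505]
    - [0.4,-0.25,3.2,0,0.0879,-0.0013,0.0505]
    - [0.4,-0.25,3.2,0,0.0879,-0.0013,0.0505]
    - [0.4,-0.25,3.2,-0.2,0.0879,-0.0013,0.0505]
    - [0.4,-0.25,3.2,-0.2,0.0879,-0.0013,0.0505]
    - [0.4,-0.1,1.8,-0.17,0.044,-0.0006,0.0253]
    - [0.4,0,0,0,0,0,0]
    - [0.4,0,0,0,0,0,0]
    - [0.4,0,0,0,0,0,0]
    - [0.4,0,0,0,0,0,0]

```text
time: 10.3
eef_pos: [653.9, 190.1, 272.1]
orientation: [-2.655, 0.001, 0.256]
contact_force: [1.2, -1.1, -1.2]
finger_gap: 7.4
grip_force: 39.1
```

```bash
python3 - <<'E'
from h import *
import json
st(); print(delta(nar+250*rz,RM))
s=env.read_state();P=(s['eef_pos'],s['orientation']);json.dump([list(P[0]),list(P[1])],open('w4.json','w'))
w=env.grab_frame('wrist');cv2.imwrite('pics/w4raw.png',w)
M=R.from_euler('xyz',P[1]).as_matrix();m=env.camera_model('wrist')
# predicted: plate foot corners in tool; mouth corners
for z in(150,):
  X=np.array([(sx*30,sy*4,z) for sx in(1,-1) for sy in(-1,1)])@M.T+P[0];print('foot',proj(m,X,P).round(1).tolist())
F=frame(RY,np.radians(28),1);X=np.array([(sx*5.25,sy*32.5,55) for sy in(-1,1) for sx in(1,-1)])@F.T+nar;print('mouth',proj(m,X,P).round(1).tolist())
E
```

```text
{'time': 10.3, 'eef_pos': [653.88, 190.09, 272.11], 'contact_force': [1.17, -1.11, -1.19], 'finger_gap': 7.42, 'grip_force': 39.06}
(array([-0.26,  1.07, -1.73]), array([ 0.0022, -0.    ,  0.001 ]))
foot [[314.7, 202.1], [327.4, 202.1], [315.2, 289.3], [327.0, 289.3]]
mouth [[311.8, 182.1], [324.9, 182.0], [312.5, 258.2], [324.8, 258.2]]
```

View pics/w4raw.png

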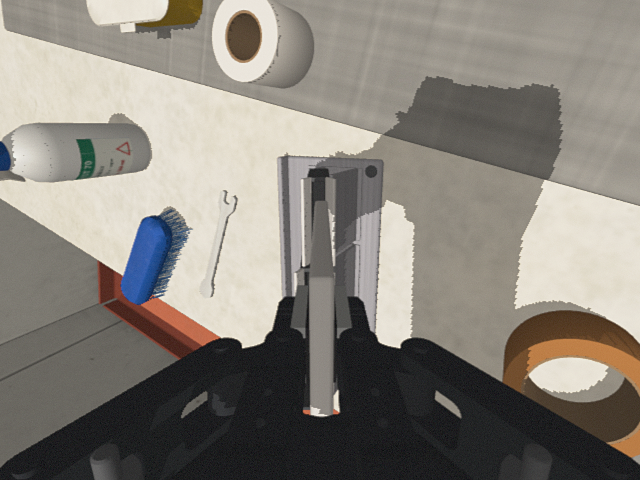

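The wrist view shows the plate held, with its far foot corner near (321,201) against a predicted 202. The slot's far end is near (318,180). I'll read the exact edges from intensity profiles.

```bash
python3 - <<'E'
import cv2,numpy as np
g=cv2.cvtColor(cv2.imread('pics/w4raw.png'),cv2.COLOR_BGR2GRAY)
print('cols 312,316,320,324 rows160-214');print(np.c_[np.arange(160,214),g[160:214,[308,312,316,320,324,328]]].tolist())
print('rows: cols 296-344')
for r in(188,194,206,212,230):print(r,g[r,296:344].tolist())
E
```

```text
cols 312,316,320,324 rows160-214
[[160, 173, 177, 181, 176, 178, 109], [161, 174, 173, 181, 158, 118, 111], [162, 175, 175, 180, 112, 108, 109], [163, 174, 178, 179, 105, 111, 109], [164, 172, 173, 144, 107, 110, 111], [165, 149, 130, 118, 109, 111, 112], [166, 174, 168, 107, 105, 91, 93], [167, 182, 183, 102, 82, 80, 112], [168, 159, 123, 65, 60, 60, 102], [169, 163, 50, 42, 40, 41, 87], [170, 156, 36, 39, 36, 41, 71], [171, 127, 41, 45, 44, 36, 68], [172, 113, 42, 41, 46, 39, 58], [173, 95, 37, 44, 39, 43, 45], [174, 62, 41, 44, 42, 37, 43], [175, 52, 38, 41, 39, 40, 39], [176, 50, 41, 43, 40, 41, 38], [177, 95, 59, 54, 58, 52, 97], [178, 117, 99, 58, 57, 59, 129], [179, 129, 95, 55, 59, 58, 129], [180, 126, 98, 56, 58, 58, 127], [181, 127, 81, 49, 52, 54, 127], [182, 129, 41, 53, 51, 48, 128], [183, 128, 39, 56, 49, 46, 127], [184, 127, 44, 57, 52, 51, 130], [185, 128, 45, 56, 56, 50, 128], [186, 124, 43, 54, 55, 50, 127], [187, 130, 39, 51, 58, 46, 128], [188, 128, 43, 54, 51, 47, 128], [189, 124, 36, 55, 56, 49, 127], [190, 128, 39, 56, 54, 51, 128], [191, 126, 45, 59, 52, 48, 1
[... 1196 characters left out ...]
8, 78, 77, 78, 77, 81]
206 [171, 172, 174, 170, 164, 214, 232, 215, 155, 133, 130, 131, 130, 128, 127, 89, 40, 46, 84, 107, 109, 98, 100, 98, 98, 98, 96, 100, 98, 99, 95, 98, 122, 131, 128, 127, 135, 136, 127, 99, 78, 74, 73, 78, 79, 76, 81, 82]
212 [171, 175, 177, 174, 173, 214, 231, 222, 157, 125, 114, 126, 129, 130, 131, 88, 49, 51, 103, 113, 104, 99, 104, 100, 100, 103, 97, 99, 99, 97, 94, 94, 137, 184, 156, 124, 129, 134, 127, 98, 82, 73, 76, 74, 79, 78, 77, 81]
230 [167, 173, 174, 176, 172, 189, 225, 228, 167, 129, 131, 129, 130, 133, 129, 101, 78, 107, 109, 104, 101, 103, 100, 100, 101, 99, 97, 100, 101, 97, 101, 97, 89, 99, 176, 197, 165, 136, 121, 92, 76, 76, 75, 78, 80, 74, 76, 81]
```

Emit:
send_rows:
  commands:
    - [0.4,-0.15,0.55,-0.9,0.0022,0,0.001]
    - [0.4,-0.15,0.53,-0.85,0,0,0]
    - [0.4,0,0,0,0,0,0]
    - [0.4,-0.12,0.45,-0.88,0,0,0]
    - [0.4,-0.12,0.45,-0.88,0,0,0]
    - [0.4,-0.12,0.45,-0.88,0,0,0]
    - [0.4,0,0,0,0,0,0]
    - [0.4,0,0,0,0,0,0]
    - [0.4,0,0,0,0,0,0]
    - [0.4,0,0,0,0,0,0]

```text
time: 11.35
eef_pos: [647.2, 215.2, 228.4]
orientation: [-2.651, -0.0, 0.258]
contact_force: [0.4, 1.0, -1.1]
finger_gap: 7.9
grip_force: 39.1
```

```bash
python3 - <<'E'
from h import *
st(); print(delta(nar+200*rz-.4*RM[:,0],RM)); print(delta(nar+155*rz-.4*RM[:,0],RM))
s=env.read_state();print(((s['eef_pos']-nar)@frame(RY,np.radians(28),1)).round(2))
E
```

```text
{'time': 11.35, 'eef_pos': [647.22, 215.23, 228.35], 'contact_force': [0.38, 1.01, -1.1], 'finger_gap': 7.87, 'grip_force': 39.05}
(array([-0.23,  0.81, -1.77]), array([-0.0017, -0.    , -0.0009]))
(array([-0.76,  2.86, -5.74]), array([-0.0017, -0.    , -0.0009]))
[  0.83   0.27 219.57]
```

Emit:
send_rows:
  commands:
    - [0.4,-0.02,-0.07,-0.04,-0.0017,0,-0.0009]
    - [0.4,-0.11,0.43,-0.85,0,0,0]
    - [0.4,-0.11,0.45,-0.88,0,0,0]
    - [0.4,0,0,0,0,0,0]
    - [0.4,-0.12,0.45,-0.88,0,0,0]
    - [0.4,-0.12,0.45,-0.88,0,0,0]
    - [0.4,-0.12,0.45,-0.88,0,0,0]
    - [0.4,-0.12,0.45,-0.88,0,0,0]
    - [0.4,0,0,0,0,0,0]
    - [0.4,0,0,0,0,0,0]

```text
time: 12.35
eef_pos: [639.5, 241.8, 174.7]
orientation: [-2.653, 0.001, 0.257]
contact_force: [0.0, 0.7, -0.0]
finger_gap: 7.5
grip_force: 39.1
```

```bash
python3 - <<'E'
from h import *
st();s=env.read_state();F=frame(RY,np.radians(28),1);print(((s['eef_pos']-nar)@F).round(2),(s['contact_force']@F).round(2),s['torque'])
E
```

```text
{'time': 12.35, 'eef_pos': [639.52, 241.77, 174.69], 'contact_force': [0.05, 0.71, -0.02], 'finger_gap': 7.52, 'grip_force': 39.07}
[2.0000e-02 9.8000e-01 1.5922e+02] [ 0.58 -0.23 -0.33] [-0.60058709 -0.19570114 -0.0378666 ]
```

Emit:
send_rows:
  commands:
    - [0.4,-0.024,0.09,-0.177,0,0,0]
    - [0.4,-0.024,0.09,-0.177,0,0,0]
    - [0.4,-0.024,0.09,-0.177,0,0,0]
    - [0.4,-0.012,0.045,-0.088,0,0,0]
    - [0.4,-0.012,0.045,-0.088,0,0,0]
    - [0.4,-0.012,0.045,-0.088,0,0,0]
    - [0.4,0,0,0,0,0,0]
    - [0.4,0,0,0,0,0,0]
    - [0.4,0,0,0,0,0,0]
    - [0.4,0,0,0,0,0,0]

```text
time: 13.35
eef_pos: [638.6, 245.6, 167.1]
orientation: [-2.653, 0.001, 0.257]
contact_force: [-0.3, 0.3, -1.0]
finger_gap: 7.6
grip_force: 39.1
```

```bash
python3 - <<'E'
from h import *
st();s=env.read_state();F=frame(RY,np.radians(28),1);print(((s['eef_pos']-nar)@F).round(2),(s['contact_force']@F).round(2),s['torque'])
E
```

```text
{'time': 13.35, 'eef_pos': [638.62, 245.58, 167.09], 'contact_force': [-0.28, 0.31, -1.02], 'finger_gap': 7.57, 'grip_force': 39.07}
[-9.0000e-02  8.8000e-01  1.5067e+02] [-0.15  0.19 -1.07] [-0.59265212 -0.12390409  0.0146423 ]
```

1 mm steps down until the force rises.

Emit:
send_rows:
  commands:
    - [0.4,-0.012,0.045,-0.088,0,0,0]
    - [0.4,0,0,0,0,0,0]
    - [0.4,-0.012,0.045,-0.088,0,0,0]
    - [0.4,0,0,0,0,0,0]
    - [0.4,-0.012,0.045,-0.088,0,0,0]
    - [0.4,0,0,0,0,0,0]
    - [0.4,0,0,0,0,0,0]
    - [0.4,0,0,0,0,0,0]
    - [0.4,0,0,0,0,0,0]
    - [0.4,0,0,0,0,0,0]

```text
time: 14.35
eef_pos: [638.8, 245.8, 166.7]
orientation: [-2.653, -0.0, 0.256]
contact_force: [-4.3, -9.9, 17.3]
finger_gap: 7.5
grip_force: 42.3
```

```bash
python3 - <<'E'
from h import *
st();s=env.read_state();F=frame(RY,np.radians(28),1);print(((s['eef_pos']-nar)@F).round(2),(s['contact_force']@F).round(2),s['torque'])
E
```

```text
{'time': 14.35, 'eef_pos': [638.84, 245.8, 166.74], 'contact_force': [-4.35, -9.92, 17.27], 'finger_gap': 7.48, 'grip_force': 42.3}
[-1.2000e-01  6.1000e-01  1.5029e+02] [ 0.61  6.72 19.24] [-0.69182359  1.45520461  0.90121486]
```

Emit:
send_rows:
  commands:
    - [1.5,0.01,-0.04,0.08,0,0,0]
    - [3,0,0,0,0,0,0]
    - [4,0,0,0,0,0,0]
    - [4,0,0,0,0,0,0]
    - [4,0.12,-0.45,0.88,0,0,0]
    - [4,0.24,-0.9,1.76,0,0,0]
    - [4,0.24,-0.9,1.76,0,0,0]
    - [4,0.24,-0.9,1.76,0,0,0]
    - [4,0.24,-0.9,1.76,0,0,0]
    - [4,0.24,-0.9,1.76,0,0,0]

```text
time: 15.35
eef_pos: [651.7, 196.4, 263.3]
orientation: [-2.653, 0.0, 0.257]
contact_force: [-0.1, -0.1, 0.5]
finger_gap: 40.2
grip_force: 0.0
```

```bash
python3 - <<'E'
from h import *
import json
st();s=env.read_state();P=(s['eef_pos'],s['orientation']);json.dump([list(P[0]),list(P[1])],open('w5.json','w'))
cv2.imwrite('pics/w5raw.png',env.grab_frame('wrist'))
F=frame(RY,np.radians(28),1);X=np.array([(sx*4,sy*30,120) for sy in(-1,1) for sx in(1,-1)])@F.T+nar;print('plate top',proj('wrist',X,P).round(1).tolist())
print((thick+229*sz).round(1),delta(thick+229*sz,SM))
E
```

```text
{'time': 15.35, 'eef_pos': [651.71, 196.42, 263.34], 'contact_force': [-0.07, -0.13, 0.46], 'finger_gap': 40.17, 'grip_force': 0.0}
plate top [[314.7, 204.4], [328.1, 204.4], [315.2, 295.3], [327.6, 295.3]]
[ 606.5 -129.1  240.5] (array([ -4.7, -32.4,  -2.6]), array([-0.8816,  0.0175, -0.5073]))
```

```bash
python3 - <<'E'
import cv2,numpy as np
g=cv2.cvtColor(cv2.imread('pics/w5raw.png'),cv2.COLOR_BGR2GRAY)
print(np.c_[np.arange(192,216),g[192:216,[317,321,325]]].tolist());print(np.c_[np.arange(284,304),g[284:304,[317,321,325]]].tolist())
for r in(215,250,285):print(r,g[r,304:340].tolist())
E
```

```text
[[192, 80, 100, 99], [193, 76, 102, 101], [194, 77, 100, 96], [195, 74, 102, 102], [196, 81, 101, 99], [197, 83, 102, 100], [198, 86, 102, 102], [199, 86, 101, 101], [200, 89, 101, 101], [201, 85, 97, 96], [202, 86, 99, 100], [203, 82, 164, 137], [204, 88, 218, 164], [205, 98, 240, 186], [206, 94, 239, 143], [207, 91, 239, 141], [208, 93, 238, 139], [209, 88, 237, 141], [210, 92, 243, 138], [211, 75, 249, 138], [212, 77, 162, 142], [213, 75, 140, 142], [214, 78, 145, 143], [215, 73, 144, 141]]
[[284, 74, 234, 226], [285, 78, 232, 225], [286, 78, 233, 227], [287, 77, 232, 227], [288, 76, 233, 225], [289, 82, 232, 226], [290, 77, 232, 228], [291, 78, 235, 230], [292, 55, 241, 233], [293, 49, 148, 155], [294, 50, 65, 88], [295, 52, 53, 86], [296, 52, 50, 91], [297, 55, 57, 85], [298, 52, 81, 88], [299, 55, 59, 90], [300, 55, 54, 87], [301, 55, 51, 87], [302, 56, 56, 89], [303, 55, 58, 90]]
215 [231, 232, 158, 122, 132, 133, 134, 131, 130, 120, 75, 43, 51, 73, 132, 141, 142, 144, 140, 141, 143, 141, 141, 141, 139, 128, 115, 124, 128, 131, 131, 131, 142, 136, 119, 89]
250 [213, 232, 198, 131, 127, 136, 134, 132, 132, 148, 97, 44, 35, 68, 128, 139, 142, 144, 139, 142, 139, 135, 143, 148, 135, 120, 112, 124, 131, 129, 130, 135, 140, 127, 98, 79]
285 [130, 121, 75, 35, 36, 50, 56, 56, 55, 54, 57, 51, 47, 78, 202, 230, 234, 232, 230, 230, 228, 225, 226, 225, 214, 179, 165, 184, 198, 194, 197, 231, 224, 177, 109, 77]
```

Emit:
send_rows:
  commands:
    - [6,-0.4,-3.2,0.3,-0.0882,0.0018,-0.0507]
    - [6,-0.4,-3.2,0.3,-0.0882,0.0018,-0.0507]
    - [6,-0.5,-3.3,-0.2,-0.0882,0.0018,-0.0507]
    - [6,-0.5,-3.3,-0.2,-0.0882,0.0018,-0.0507]
    - [6,-0.5,-3.3,-0.4,-0.0882,0.0018,-0.0507]
    - [6,-0.5,-3.3,-0.4,-0.0882,0.0018,-0.0507]
    - [6,-0.5,-3.3,-0.5,-0.0882,0.0018,-0.0507]
    - [6,-0.5,-3.2,-0.5,-0.0882,0.0018,-0.0507]
    - [6,-0.5,-3.2,-0.5,-0.0882,0.0018,-0.0507]
    - [6,-0.4,-3.1,-0.5,-0.0882,0.0018,-0.0507]

```text
time: 16.4
eef_pos: [604.3, -128.1, 236.6]
orientation: [2.756, 0.004, -0.29]
contact_force: [0.6, -0.1, -0.6]
finger_gap: 60.0
grip_force: 0.0
```

```bash
python3 - <<'E'
from h import *
st(('time','q','eef_pos','orientation')); print(delta(thick+149*sz,SM))
E
```

```text
{'time': 16.4, 'q': [0.01, 0.51, -0.06, 1.66, 0.43, 1.15, -2.12], 'eef_pos': [604.3, -128.12, 236.56], 'orientation': [2.76, 0.0, -0.29]}
(array([-0.62, -2.97, -7.02]), array([ 0.0009, -0.004 ,  0.004 ]))
```

Emit:
send_rows:
  commands:
    - [6,0,-0.47,-1.02,0.0009,-0.004,0.004]
    - [6,-0.12,-0.5,-1.2,0,0,0]
    - [6,-0.12,-0.5,-1.2,0,0,0]
    - [6,-0.13,-0.5,-1.2,0,0,0]
    - [6,-0.13,-0.5,-1.2,0,0,0]
    - [6,-0.12,-0.5,-1.2,0,0,0]
    - [6,0,0,0,0,0,0]
    - [4,0,0,0,0,0,0]
    - [2.4,0,0,0,0,0,0]
    - [2,0,0,0,0,0,0]
  squeeze: 50

```text
time: 17.4
eef_pos: [598.8, -156.3, 166.5]
orientation: [2.761, 0.001, -0.283]
contact_force: [0.6, -0.5, -1.3]
finger_gap: 20.4
grip_force: 0.0
```

Emit:
send_rows:
  commands:
    - [1.6,0,0,0,0,0,0]
    - [1.2,0,0,0,0,0,0]
    - [1.0,0,0,0,0,0,0]
    - [1.0,0,0,0,0,0,0]
    - [1.0,0,0,0,0,0,0]
    - [1.0,0,0,0,0,0,0]
    - [1.0,0,0,0,0,0,0]
    - [1.0,0,0,0,0,0,0]
    - [1.0,0,0,0,0,0,0]
    - [1.0,0,0,0,0,0,0]

```text
time: 18.4
eef_pos: [598.6, -156.9, 166.6]
orientation: [2.76, 0.001, -0.284]
contact_force: [-0.7, -1.0, 5.1]
finger_gap: 14.6
grip_force: 49.6
```

```bash
python3 - <<'E'
from h import *
st();s=env.read_state();p0=s['eef_pos'];F=frame(SY,np.radians(22),1);print(((p0-thick)@F).round(2))
M0=R.from_euler('xyz',s['orientation']).as_matrix()
print(delta(mid+270*rz,RM,p0+120*sz,M0))
E
```

```text
{'time': 18.4, 'eef_pos': [598.6, -156.88, 166.59], 'contact_force': [-0.67, -1.05, 5.13], 'finger_gap': 14.56, 'grip_force': 49.63}
[ -0.92   0.25 149.63]
(array([-3.38, 28.83, -0.31]), array([ 0.8801, -0.0129,  0.5054]))
```

Emit:
send_rows:
  commands:
    - [1.0,0.16,0.54,1.39,0,0,0]
    - [1.0,0.32,1.08,2.78,0,0,0]
    - [1.0,0.32,1.08,2.78,0,0,0]
    - [1.0,0.32,1.08,2.78,0,0,0]
    - [1.0,0.16,0.54,1.39,0,0,0]
    - [1.0,-0.3,1.4,0,0.044,-0.0006,0.0253]
    - [1.0,-0.5,2.9,0,0.088,-0.0013,0.0505]
    - [1.0,-0.5,2.9,0,0.088,-0.0013,0.0505]
    - [1.0,-0.5,2.9,0,0.088,-0.0013,0.0505]
    - [1.0,-0.5,2.9,0,0.088,-0.0013,0.0505]

```text
time: 19.4
eef_pos: [587.6, 17.9, 277.0]
orientation: [-3.128, 0.061, -0.039]
contact_force: [-1.1, 0.0, -1.5]
finger_gap: 14.6
grip_force: 49.0
```

Emit:
send_rows:
  commands:
    - [1.0,-0.5,2.9,0,0.088,-0.0013,0.0505]
    - [1.0,-0.5,2.9,0,0.088,-0.0013,0.0505]
    - [1.0,-0.08,2.9,0,0.088,-0.0013,0.0505]
    - [1.0,0,2.9,0,0.088,-0.0013,0.0505]
    - [1.0,0,2.8,-0.1,0.088,-0.0013,0.0505]
    - [1.0,0,1.4,-0.2,0.044,-0.0006,0.0253]
    - [1.0,0,0,0,0,0,0]
    - [1.0,0,0,0,0,0,0]
    - [1.0,0,0,0,0,0,0]
    - [1.0,0,0,0,0,0,0]

```text
time: 20.4
eef_pos: [577.5, 173.9, 274.3]
orientation: [-2.654, 0.0, 0.256]
contact_force: [0.4, 0.5, -1.7]
finger_gap: 14.5
grip_force: 49.0
```

```bash
python3 - <<'E'
from h import *
st(); print(delta(mid+230*rz,RM))
s=env.read_state();P=(s['eef_pos'],s['orientation'])
w=env.grab_frame('wrist');cv2.imwrite('pics/w6raw.png',w)
M=R.from_euler('xyz',P[1]).as_matrix();m=env.camera_model('wrist')
X=np.array([(sx*30,sy*7.5,150) for sx in(1,-1) for sy in(-1,1)])@M.T+P[0];print('foot',proj(m,X,P).round(1).tolist())
F=frame(RY,np.radians(28),1);X=np.array([(sx*8.75,sy*32.5,55) for sy in(-1,1) for sx in(1,-1)])@F.T+mid;print('mouth',proj(m,X,P).round(1).tolist())
g=cv2.cvtColor(w,cv2.COLOR_BGR2GRAY)
print(np.c_[np.arange(170,212),g[170:212,[311,314,318,322,326]]].tolist())
for r in(188,194,206,212):print(r,g[r,296:346].tolist())
E
```

```text
{'time': 20.4, 'eef_pos': [577.47, 173.94, 274.27], 'contact_force': [0.4, 0.47, -1.73], 'finger_gap': 14.54, 'grip_force': 49.0}
(array([-0.48,  1.88, -3.48]), array([ 0.0012, -0.0001,  0.0003]))
foot [[309.1, 202.1], [333.0, 202.0], [310.0, 289.3], [332.2, 289.3]]
mouth [[308.7, 182.1], [330.6, 182.1], [309.6, 258.4], [330.1, 258.4]]
[[170, 138, 130, 54, 149, 229], [171, 89, 57, 43, 64, 96], [172, 39, 43, 39, 37, 32], [173, 33, 44, 44, 38, 39], [174, 45, 41, 44, 47, 38], [175, 39, 38, 42, 39, 42], [176, 37, 38, 37, 44, 43], [177, 76, 55, 59, 50, 57], [178, 104, 56, 58, 57, 54], [179, 98, 52, 59, 56, 58], [180, 98, 55, 56, 58, 57], [181, 74, 52, 48, 53, 60], [182, 50, 55, 51, 59, 90], [183, 56, 54, 57, 55, 100], [184, 51, 54, 56, 56, 100], [185, 50, 53, 51, 50, 94], [186, 55, 58, 56, 56, 97], [187, 56, 51, 49, 56, 101], [188, 54, 57, 61, 49, 98], [189, 52, 52, 51, 55, 100], [190, 52, 58, 55, 56, 89], [191, 52, 56, 53, 53, 90], [192, 52, 53, 56, 56, 102], [193, 50, 60, 54, 56, 100], [194, 52, 57, 57, 53, 97], [195, 48, 54, 58, 57, 101], [196, 51, 52, 56, 52, 96], [197, 52, 58, 61, 54
[... 633 characters left out ...]
, 78]
194 [172, 172, 216, 229, 188, 122, 123, 131, 128, 128, 128, 128, 88, 45, 39, 52, 57, 59, 57, 57, 56, 57, 57, 54, 50, 52, 53, 55, 59, 89, 97, 99, 82, 56, 55, 130, 134, 125, 130, 125, 130, 126, 137, 136, 129, 102, 81, 77, 75, 79]
206 [173, 166, 214, 230, 212, 154, 130, 130, 131, 129, 127, 128, 89, 56, 94, 102, 104, 98, 99, 101, 101, 98, 98, 99, 99, 100, 101, 99, 98, 98, 102, 99, 98, 100, 99, 98, 98, 94, 113, 123, 131, 129, 135, 138, 127, 94, 74, 75, 79, 76]
212 [172, 172, 212, 231, 222, 155, 111, 123, 130, 132, 129, 128, 107, 108, 107, 99, 102, 100, 102, 101, 100, 97, 98, 101, 100, 98, 103, 98, 99, 99, 99, 98, 99, 98, 97, 100, 97, 97, 98, 122, 129, 129, 138, 138, 128, 94, 76, 76, 77, 81]
```

Emit:
send_rows:
  commands:
    - [1.0,-0.15,0.64,-1.16,0.0012,0,0.0003]
    - [1.0,-0.15,0.64,-1.15,0,0,0]
    - [1.0,-0.14,0.64,-1.15,0,0,0]
    - [1.0,0,0,0,0,0,0]
    - [1.0,0,0,0,0,0,0]
    - [1.0,-0.06,0.23,-0.44,0,0,0]
    - [1.0,0,0,0,0,0,0]
    - [1.0,0,0,0,0,0,0]
    - [1.0,0,0,0,0,0,0]
    - [1.0,0,0,0,0,0,0]

```text
time: 21.45
eef_pos: [572.5, 195.9, 235.2]
orientation: [-2.652, 0.0, 0.257]
contact_force: [-0.3, 0.3, -2.0]
finger_gap: 14.6
grip_force: 48.9
```

```bash
python3 - <<'E'
from h import *
st();s=env.read_state();F=frame(RY,np.radians(28),1);print(((s['eef_pos']-mid)@F).round(2),(s['contact_force']@F).round(2));print(delta(mid+205*rz+.4*RM[:,0]+.4*F[:,0],RM))
E
```

```text
{'time': 21.45, 'eef_pos': [572.47, 195.92, 235.21], 'contact_force': [-0.34, 0.34, -2.01], 'finger_gap': 14.62, 'grip_force': 48.94}
[  0.77  -0.58 224.82] [-0.58  0.24 -1.97]
(array([-0.25,  0.86, -1.77]), array([-0.0012, -0.0004, -0.0006]))
```

Well aligned, so I'll insert to about 160.

Emit:
send_rows:
  commands:
    - [1.0,-0.13,0.42,-0.89,-0.0012,-0.0004,-0.0006]
    - [1.0,-0.12,0.44,-0.88,0,0,0]
    - [1.0,0,0,0,0,0,0]
    - [1.0,-0.12,0.45,-0.88,0,0,0]
    - [1.0,-0.12,0.45,-0.88,0,0,0]
    - [1.0,-0.12,0.45,-0.88,0,0,0]
    - [1.0,-0.12,0.45,-0.88,0,0,0]
    - [1.0,-0.06,0.23,-0.44,0,0,0]
    - [1.0,0,0,0,0,0,0]
    - [1.0,0,0,0,0,0,0]

```text
time: 22.45
eef_pos: [564.5, 225.0, 177.7]
orientation: [-2.653, 0.0, 0.257]
contact_force: [-0.6, 0.7, -1.6]
finger_gap: 14.2
grip_force: 49.0
```

```bash
python3 - <<'E'
from h import *
st();s=env.read_state();F=frame(RY,np.radians(28),1);print(((s['eef_pos']-mid)@F).round(2),(s['contact_force']@F).round(2))
E
```

```text
{'time': 22.45, 'eef_pos': [564.53, 224.98, 177.75], 'contact_force': [-0.55, 0.75, -1.61], 'finger_gap': 14.23, 'grip_force': 48.98}
[  0.39  -0.27 159.93] [ 0.01  0.35 -1.83]
```

Emit:
send_rows:
  commands:
    - [1.0,-0.024,0.09,-0.177,0,0,0]
    - [1.0,-0.024,0.09,-0.177,0,0,0]
    - [1.0,-0.024,0.09,-0.177,0,0,0]
    - [1.0,-0.012,0.045,-0.088,0,0,0]
    - [1.0,-0.012,0.045,-0.088,0,0,0]
    - [1.0,-0.012,0.045,-0.088,0,0,0]
    - [1.0,0,0,0,0,0,0]
    - [1.0,0,0,0,0,0,0]
    - [1.0,0,0,0,0,0,0]
    - [1.0,0,0,0,0,0,0]

```text
time: 23.45
eef_pos: [563.4, 229.0, 169.8]
orientation: [-2.653, 0.0, 0.257]
contact_force: [-0.1, 0.0, -2.9]
finger_gap: 14.3
grip_force: 49.0
```

Emit:
send_rows:
  commands:
    - [1.0,-0.012,0.045,-0.088,0,0,0]
    - [1.0,0,0,0,0,0,0]
    - [1.0,-0.012,0.045,-0.088,0,0,0]
    - [1.0,0,0,0,0,0,0]
    - [1.0,0,0,0,0,0,0]
    - [1.0,0,0,0,0,0,0]
    - [1.0,0,0,0,0,0,0]
    - [1.0,0,0,0,0,0,0]
    - [1.0,0,0,0,0,0,0]
    - [1.0,0,0,0,0,0,0]

```text
time: 24.45
eef_pos: [563.1, 229.9, 168.0]
orientation: [-2.653, 0.0, 0.257]
contact_force: [0.4, 0.4, -1.6]
finger_gap: 14.4
grip_force: 49.0
```

```bash
python3 - <<'E'
from h import *
st();s=env.read_state();F=frame(RY,np.radians(28),1);print(((s['eef_pos']-mid)@F).round(2),(s['contact_force']@F).round(2),s['torque'])
E
```

```text
{'time': 24.45, 'eef_pos': [563.13, 229.87, 168.01], 'contact_force': [0.45, 0.43, -1.59], 'finger_gap': 14.41, 'grip_force': 48.98}
[  0.31  -0.16 148.95] [-0.48 -0.54 -1.54] [-0.66219806 -0.21337369  0.02767734]
```

No floor contact yet, so I'll keep lowering by 1 mm steps.

Emit:
send_rows:
  commands:
    - [1.0,-0.012,0.045,-0.088,0,0,0]
    - [1.0,0,0,0,0,0,0]
    - [1.0,-0.012,0.045,-0.088,0,0,0]
    - [1.0,0,0,0,0,0,0]
    - [1.0,0,0,0,0,0,0]
    - [1.0,0,0,0,0,0,0]
    - [1.0,0,0,0,0,0,0]
    - [1.0,0,0,0,0,0,0]
    - [1.0,0,0,0,0,0,0]
    - [1.0,0,0,0,0,0,0]

```text
time: 25.45
eef_pos: [563.3, 230.2, 167.4]
orientation: [-2.653, -0.0, 0.256]
contact_force: [-2.8, -7.0, 11.0]
finger_gap: 14.8
grip_force: 51.1
```

```bash
python3 - <<'E'
from h import *
st();s=env.read_state();F=frame(RY,np.radians(28),1);print(((s['eef_pos']-mid)@F).round(2),(s['contact_force']@F).round(2),s['torque'])
E
```

```text
{'time': 25.45, 'eef_pos': [563.27, 230.17, 167.38], 'contact_force': [-2.76, -7.0, 11.02], 'finger_gap': 14.77, 'grip_force': 51.09}
[  0.24  -0.37 148.27] [-0.19  4.45 12.58] [-0.65247275  0.771123    0.48890384]
```

Emit:
send_rows:
  commands:
    - [2,0.005,-0.02,0.04,0,0,0]
    - [3.5,0,0,0,0,0,0]
    - [4.5,0,0,0,0,0,0]
    - [4.5,0,0,0,0,0,0]
    - [4.5,0.12,-0.45,0.88,0,0,0]
    - [4.5,0.24,-0.9,1.76,0,0,0]
    - [4.5,0.24,-0.9,1.76,0,0,0]
    - [4.5,0.24,-0.9,1.76,0,0,0]
    - [4.5,0.24,-0.9,1.76,0,0,0]
    - [4.5,0.24,-0.9,1.76,0,0,0]

```text
time: 26.45
eef_pos: [576.3, 180.4, 264.8]
orientation: [-2.653, -0.0, 0.257]
contact_force: [1.2, -0.6, -0.6]
finger_gap: 45.1
grip_force: 0.0
```

Emit:
send_rows:
  commands:
    - [4.5,0.24,-0.9,1.76,0,0,0]
    - [4.5,0.24,-0.9,1.76,0,0,0]
    - [4.5,0.24,-0.9,1.76,0,0,0]
    - [4.5,0,0,0,0,0,0]
    - [4.5,0,0,0,0,0,0]
    - [4.5,0,0,0,0,0,0]
    - [4.5,0,0,0,0,0,0]
    - [4.5,0,0,0,0,0,0]
    - [4.5,0,0,0,0,0,0]
    - [4.5,0,0,0,0,0,0]

```text
time: 27.45
eef_pos: [583.2, 154.2, 316.0]
orientation: [-2.653, 0.001, 0.257]
contact_force: [-0.8, 0.5, -0.8]
finger_gap: 44.9
grip_force: 0.0
```

```bash
python3 - <<'E'
from h import *
st();s=env.read_state();P=(s['eef_pos'],s['orientation']);w=env.grab_frame('wrist')
sd=env.grab_frame('side')
F=frame(RY,np.radians(28),1)
for n,t,o in(('thin',4,nar),('thick',7.5,mid)):
  X=np.array([(sx*t,sy*30,120) for sy in(-1,1) for sx in(1,-1)])@F.T+o;print(n,'wrist',(proj('wrist',X,P)).round(1).tolist())
a=cv2.resize(w[60:360,230:430],None,fx=2,fy=2,interpolation=cv2.INTER_CUBIC)
b=cv2.resize(sd[225:307,260:315+65],None,fx=3.33,fy=3.33,interpolation=cv2.INTER_CUBIC)
c=np.zeros((600,800,3),'uint8');c[:,:400]=a;c[:b.shape[0],400:400+min(400,b.shape[1])]=b[:,:400]
cv2.imwrite('pics/fin.png',c)
E
```

```text
{'time': 27.45, 'eef_pos': [583.22, 154.23, 316.0], 'contact_force': [-0.76, 0.48, -0.78], 'finger_gap': 44.86, 'grip_force': 0.0}
thin wrist [[321.3, 76.8], [333.0, 76.8], [321.4, 165.3], [332.2, 165.3]]
thick wrist [[312.0, 189.8], [332.0, 189.8], [312.6, 264.2], [331.3, 264.2]]
```

View pics/fin.png

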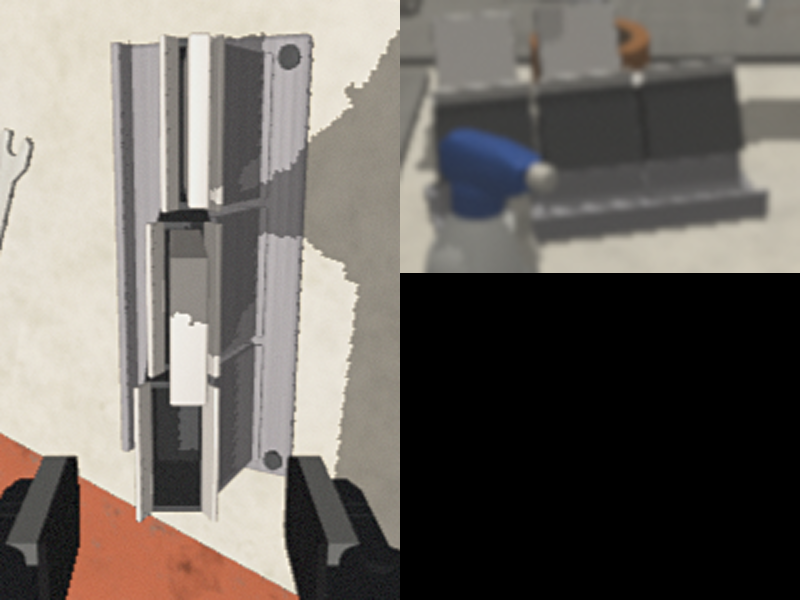

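Final picture: the thin plate is in the far narrow slot (crop (198,33)-(198,208)), the thick plate is in the middle slot ((188,255)-(188,405)), and the near wide slot is empty. All edges are within about 2 px of where fully seated plates should appear.

```bash
python3 -c "
from cell import env
print(env.close_job())"
```

```text
the job is handed in; nothing more can be done
None
```

Both plates stand home on the bottom of their slots, thin in the narrowest and thick in the middle-width, and the widest is empty; I handed the job in at about 27.5 s of the 64 s, but the hand-in returned no verdict.

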